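Fit the brass sleeve on the desk lamp's stem

ROBOT

A 6-joint arm with a two-finger parallel gripper is mounted at the origin on the work surface. World frame = base frame: x ahead of the robot, y to its left, z up, the work surface at z = 0. Lengths are in mm, angles in degrees, forces in N, time in s.
With the tool pointing down it reaches from about 300 to 850 mm from the base axis. Payload 4.2 kg.
Tool frame: the origin (TCP) lies at the very end of the fingers, on their centre line; the grasp point (between the pads) lies 19 mm behind it (env.grip_depth is the distance from the TCP to the grasp point, in mm); z points along the fingers, y is the line along which they close (so a half turn about z gives the same grasp; the last joint's range is limited). The gripper opens to 91 mm and grips with 3 to 60 N. Pads are 32 mm wide; open, the fingers measure 118 mm over their backs; the gripper's body (76 mm by 178 mm) begins 60 mm behind the grasp point.
Start: joints at [-78.094, 18.312, 89.639, -0, 72.044, -1.146], TCP at [129.857, -560.161, 213.976] pointing down, gripper open.
Joint ranges: [-177.97, 177.97], [-48.28, 115.42], [12.27, 149.76], [-77.06, 257.06], [2.81, 150.46], [-146.56, 146.56]. Speed limits (degrees/s): [147.25, 147.25, 180, 180, 180, 180].

INTERFACE

Orientations are given as [roll, pitch, yaw] about the fixed x, y, z axes, in that order (R = Rz(yaw) Ry(pitch) Rx(roll)).
In Python, from workcell import env, cams gives the robot as it stands.
- The arm moves only by the tool apply_moves, never from a script. Its argument "deltas" is a list of rows, each a list of 5 numbers: the shift along the tool's x, y, z in m, then the turn about the tool's z in rad, then the opening, from -1 (shut) to 1 (fully open), so that 0 is half open. In form: [[tx, ty, tz, roll, gripper], ...]. A call has 1 to 5 rows; each row is the pose to reach, as a shift and turn from the pose commanded when the call began, along the tool's axes at that moment; what a row does not reach only later rows make up. A row lasts 1/10 s, in which the tool goes at most 50 mm and 8.59 degrees, less where a joint would pass 70% of its speed; a pose out of reach is approached as far as the arm can. A call with a gripper value outside its range is refused whole. The fingers move at their own pace and stop on an object; "grip_force" is the grip in N (left out, the last holds). Time passes only in rows, so rows that repeat a pose let the fingers close. It gives the time, the measured TCP pose, the force, the opening and the grip force at its end, in the units of the state.
- env.state(): the state, without advancing time (a new reading comes with each control period).
- cams.grab_frame(name): name is "scene" or "top" or "wrist"; returns the picture (420x560x3 uint8, blue, green, red); there is no depth.
- cams.get_calibration(name): a dict with "mtx" (3x3 intrinsics, pixels), "eye" and "attitude" of the camera in the world; the wrist camera has in their place "tool_from_camera" (4x4, takes a point from camera to tool coordinates, whose origin is the TCP and whose axes are the flange's). Camera axes: x right, y down, z forward; pixel columns grow to the right and rows downward; lengths in mm; the calibration is good to about 2 mm. A picture is of the moment at which its call begins: read the wrist's pose just before it. get_calibration takes no time and is no camera call.
- env.job_done(): hands the job in; it is judged then, once.
The state is a dict: "time_s": time; "qpos": joint angles; "qvel": joint speeds; "effort": joint torques, N m; "ee_pos": TCP position; "ee_rot": TCP orientation; "force": force on the tool from outside, world axes, zero at the start; "torque": the same for the moment, N m; "gripper_width": finger opening in mm; "gripper_force": force on a finger pad.
Only numpy, scipy, OpenCV 4.12 (cv2) and the standard library are available. Lean on these libraries where they do the work, as an engineer would, in place of code of your own. Each camera call takes 0.05 s, during which the arm holds its last target. There are 200 camera calls.

TASK

The table lamp on the desk is being put back together. Take the taller of the two brass sleeves and slide it down over the upright stem of the round lamp base until it stands squarely on the base; lower it gently rather than letting it drop, let go, and leave the shorter sleeve standing where it is.

Things in the scene. Friction and masses are not known exactly. Their poses are not given: they have to be found in the camera images.
- tall_sleeve: the sleeve to fit: a plain brass tube open at both ends, standing upright loose on the desk, 70 mm high, 46 mm outside diameter, 36 mm bore (5 mm wall), about 0.35 kg. Origin: centre of its lower end; z runs up along its axis. It stands left or right of the lamp base, the shorter sleeve on the other side.
- short_sleeve: the other sleeve, to be left alone: the same plain brass tube (46 mm outside, 36 mm bore) but only 35 mm high, standing upright loose on the desk. Origin: centre of its lower end, z up.
- lamp_base: the lamp base, fixed to the desk: a round dark steel disc, 140 mm in diameter, 16 mm thick, with a plain steel stem of 16 mm diameter upright at its centre; the stem's slightly tapered tip is 96 mm above the desk. The seated sleeve stands on the disc around the stem with 10 mm of play all round. Origin: centre of the disc's underside, under the stem; z up.

How it is judged (in metres and radians):
At the end, for the whole second after the job is handed in: The tall sleeve is around the stem (its axis within 15 mm of the stem's), standing upright within 0.12 rad on the disc (its lower end within about 5 mm of the disc's top face), released and at rest; the short sleeve still stands within 40 mm of where it was (z of tall_sleeve in the frame of lamp_base between 0.011 and 0.022 m and horizontal distance between tall_sleeve and lamp_base below 0.015 m and angle between tall_sleeve's own z axis and vertical below 0.12 rad and linear speed of tall_sleeve below 0.02 m/s and distance of short_sleeve from where it was at the start of the episode below 0.04 m and angle between short_sleeve's own z axis and vertical below 0.2 rad); the robot touches nothing.
It fails at once if the tall sleeve is let fall down the stem (faster than 0.7 m/s while around it) (horizontal distance between tall_sleeve and lamp_base below 0.015 m and z of tall_sleeve in the frame of lamp_base below 0.096 m and linear speed of tall_sleeve above 0.7 m/s).
It fails at once if the short sleeve is moved by more than 40 mm or tipped over (distance of short_sleeve from where it was at the start of the episode above 0.04 m or angle between short_sleeve's own z axis and vertical above 0.6 rad).
It also fails if it takes over 40 s, if anything falls off the work surface, if the arm or the gripper's body presses on something with over 40 N, if the wrist force passes 120 N, or if a joint passes its speed limit or range.

## Working session

There is one attempt and no reset: what is moved stays moved. The work goes in short steps, Python scripts to look and compute and a tool call to move; the robot and the scene stay as the last step left them, time stands still between calls to the robot, and variables do not carry over. Pictures are saved under pics/ and viewed, at most 10 in all, crops included, and the job is handed in when it is done.

Besides the shell and the picture viewer there is one more tool, called after "Call:" by a JSON object that holds its "name" and its "arguments". apply_moves: Moves the arm, as the interface text tells. Its arguments: {"type":"object","properties":{"deltas":{"type":"array"},"grip_force":{"type":"number"}},"required":["deltas"]}

```bash
ls; mkdir -p pics; python3 - <<'E'
from workcell import env,cams
import cv2,numpy as np
s=env.state();print(s['time_s'],s['ee_pos'],s['ee_rot'],s['gripper_width'],s['force'])
a=[cams.grab_frame(n) for n in("scene","top")]
for n,i in zip(("scene","top"),a):
    cv2.imwrite(f'pics/{n}0.png',i)
for n in("scene","top","wrist"): print(n,cams.get_calibration(n))
E
```

```text
pics
0.0 [ 129.73440407 -559.65098235  213.11894538] [-1.79898762e+02 -1.29763055e-03  1.30505819e+01] 91.04856281620194 [ 0.19615646 -0.03281858 -0.61108955]
scene {'mtx': array([[451.12087312,   0.        , 275.47991772],
       [  0.        , 451.12087312, 208.16815154],
       [  0.        ,   0.        ,   1.        ]]), 'eye': array([1173.55680164,  455.06939476,  581.71610607]), 'attitude': array([-125.88080368,    0.46789278,  126.25254822])}
top {'mtx': array([[425.4745539 ,   0.        , 277.32611832],
       [  0.        , 425.4745539 , 213.79855137],
       [  0.        ,   0.        ,   1.        ]]), 'eye': array([ 474.04250802,   24.7339892 , 1044.07868474]), 'attitude': array([-175.77492894,   -1.52686412,  -91.57919637])}
wrist {'mtx': array([[365.49587157,   0.        , 281.25075744],
       [  0.        , 365.49587157, 210.68978965],
       [  0.        ,   0.        ,   1.        ]]), 'tool_from_camera': array([[-6.74247838e-04, -9.55951572e-01, -2.93523658e-01,
         8.41240913e+01],
       [ 9.99999751e-01, -7.05476265e-04,  5.22868592e-07,
        -4.66694912e-01],
       [-2.07573811e-04, -2.93523585e-01,  9.55951810e-01,
        -1.70584746e+02],
       [ 0.00000000e+00,  0.00000000e+00,  0.00000000e+00,
         1.00000000e+00]])}
```

View pics/scene0.png

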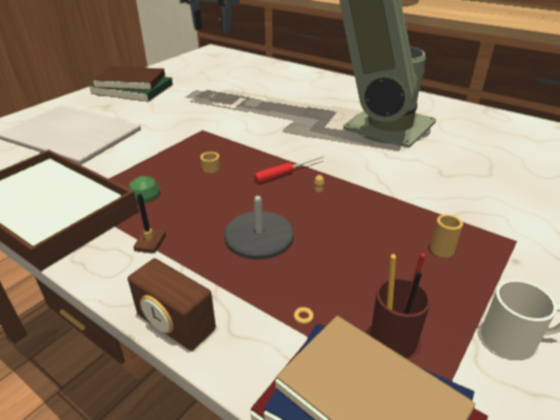

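View pics/top0.png

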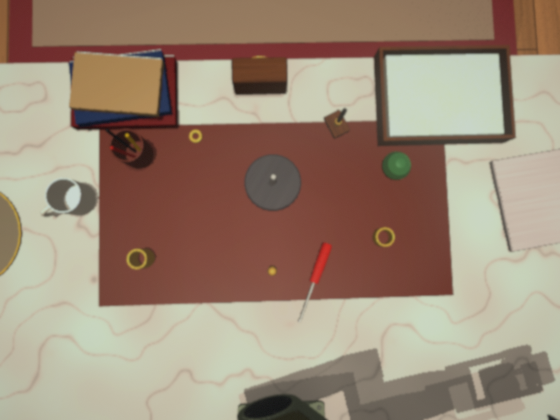

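The scene view shows the tall sleeve at about (446,236), with its rim at about (448,222). The short sleeve is at (210,161), the disc at (259,234) and the stem tip at (258,198). In the top view the tall sleeve's ring is at (137,259), the short ring at (385,237), the disc at (273,182) and the tip at (273,177).

```bash
cat >h.py <<'E'
import cv2,numpy as np
from scipy.spatial.transform import Rotation as R
from workcell import env,cams
def cam(n,state=None):
    c=cams.get_calibration(n)
    if n!='wrist': return c['mtx'],R.from_euler('xyz',c['attitude'],degrees=True).as_matrix(),np.array(c['eye'])
    T=c['tool_from_camera'];A=R.from_euler('xyz',state['ee_rot'],degrees=True).as_matrix()
    return c['mtx'],A@T[:3,:3],A@T[:3,3]+state['ee_pos']
def ray(C,uv):
    K,A,e=C;d=A@np.linalg.solve(K,[*uv,1]);return e,d/np.linalg.norm(d)
def onplane(C,uv,z):
    e,d=ray(C,uv);return e+d*(z-e[2])/d[2]
def cross(C1,u1,C2,u2):
    e,d=ray(C1,u1);f,g=ray(C2,u2)
    s=np.linalg.lstsq(np.c_[d,-g],f-e,rcond=None)[0]
    p,q=e+d*s[0],f+g*s[1];return (p+q)/2,np.linalg.norm(p-q)
def blobs(img,lo,hi,roi,amin=30):
    x0,y0,x1,y1=roi;m=np.zeros(img.shape[:2],np.uint8)
    m[y0:y1,x0:x1]=cv2.inRange(cv2.cvtColor(img,cv2.COLOR_BGR2HSV),lo,hi)[y0:y1,x0:x1]
    cs=cv2.findContours(m,cv2.RETR_EXTERNAL,cv2.CHAIN_APPROX_NONE)[0]
    return sorted([c for c in cs if cv2.contourArea(c)>amin],key=cv2.contourArea,reverse=True)
E
python3 - <<'E'
from h import *
t=cv2.imread('pics/top0.png');s=cv2.imread('pics/scene0.png')
T=cam('top');S=cam('scene')
B=((14,90,60),(35,255,255))
for nm,rt,rs in(('tall',(110,235,165,285),(425,205,470,262)),('short',(365,220,405,255),(195,148,225,178))):
    c=blobs(t,*B,rt)[0];e=cv2.fitEllipse(cv2.convexHull(c));d=blobs(s,*B,rs)[0]
    x,y,w,h=cv2.boundingRect(d)
    print(nm,'top ell',e,'scene box',x,y,w,h)
    for z in(0,35,70):print(z,onplane(T,e[0],z).round(1))
    # rim ellipse in scene: centre at half width below the top of bbox ~ back rim + minor/2
    cols=d[:,0,:];top=cols[:,1].min();
    for f in(.25,.3,.35):print('  rim',cross(T,e[0],S,(x+w/2,top+f*w)))
g=blobs(t,(0,0,30),(180,70,110),(235,145,310,220))[0];e=cv2.fitEllipse(cv2.convexHull(g));print('disc',e,onplane(T,e[0],16).round(1))
g=blobs(s,(0,0,20),(180,90,95),(215,205,305,262))[0];es=cv2.fitEllipse(cv2.convexHull(g));print('disc scene',es,cross(T,e[0],S,es[0]))
print('tip',cross(T,(273,177),S,(258,197)))
cv2.imwrite('pics/z.png',np.hstack([cv2.resize(s[185:275,205:305],None,fx=4,fy=4),cv2.resize(s[195:285,400:490],None,fx=4,fy=4)]))
E
```

```text
tall top ell ((139.3037567138672, 258.2077941894531), (21.61893653869629, 29.116641998291016), 82.35761260986328) scene box 430 214 34 43
0 [451.2 332.    0. ]
35 [451.9 321.7  35. ]
70 [452.7 311.4  70. ]
  rim (array([451.95230844, 314.55991576,  64.9902767 ]), np.float64(3.410284606999051))
  rim (array([451.92509963, 315.48100404,  61.39654176]), np.float64(3.12917640612007))
  rim (array([451.89787796, 316.40589413,  57.78810826]), np.float64(2.8469085243716257))
short top ell ((383.86834716796875, 236.57540893554688), (20.1640567779541, 21.99488067626953), 86.11982727050781) scene box 200 151 20 22
0 [ 487.3 -266.6    0. ]
35 [ 486.9 -256.9   35. ]
70 [ 486.4 -247.1   70. ]
  rim (array([ 486.21554663, -255.52494722,   36.74558014]), np.float64(2.0865850527122456))
  rim (array([ 486.14339893, -256.22205701,   33.71264645]), np.float64(2.4489504290601993))
  rim (array([ 486.071082  , -256.92176856,   30.6679343 ]), np.float64(2.812748613878725))
disc ((272.2422790527344, 182.11097717285156), (55.20466232299805, 55.49639129638672), 98.55992126464844) [626.9   5.5  16. ]
disc scene ((258.699951171875, 235.24755859375), (46.69047546386719, 69.91349029541016), 87.30482482910156) (array([628.09517435,   6.07219805,   4.45126981]), np.float64(1.9222158616251916))
tip (array([625.81493897,   5.91208857,  96.69578411]), np.float64(2.2367962409516675))
```

View pics/z.png

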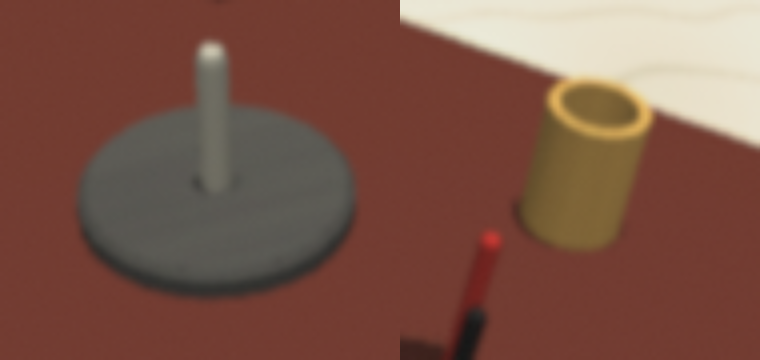

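The stem tip comes out at (626,6,97) and the disc at (627,6), which matches the given heights. The tall sleeve is at about (452,318). I'll go above it, keeping outside the inner reach limit.

Call:
{"name": "apply_moves", "arguments": {"deltas": [[0.04, -0.03, 0, 0, 1], [0.08, -0.06, 0, 0, 1], [0.12, -0.09, 0, 0, 1], [0.16, -0.12, 0, 0, 1], [0.2, -0.15, 0, 0, 1]]}}

```text
time_s: 0.6
ee_pos: [291.5, -367.1, 213.7]
ee_rot: [-180.0, 0.0, 13.0]
force: [0.5, -0.3, 0.1]
gripper_width: 91.3
gripper_force: 0.0
```

Call:
{"name": "apply_moves", "arguments": {"deltas": [[0.04, -0.03, 0, 0, 1], [0.08, -0.06, 0, 0, 1], [0.12, -0.09, 0, 0, 1], [0.16, -0.12, 0, 0, 1], [0.2, -0.15, 0, 0, 1]]}}

```text
time_s: 1.1
ee_pos: [452.5, -175.7, 213.8]
ee_rot: [180.0, 0.0, 13.1]
force: [1.1, -0.6, -0.9]
gripper_width: 91.0
gripper_force: 0.0
```

Call:
{"name": "apply_moves", "arguments": {"deltas": [[0.01, -0.048, 0, 0, 1], [0.02, -0.096, 0, 0, 1], [0.03, -0.144, 0, 0, 1], [0.04, -0.192, 0, 0, 1], [0.05, -0.24, 0, 0, 1]]}}

```text
time_s: 1.6
ee_pos: [445.6, 69.4, 213.8]
ee_rot: [180.0, 0.0, 13.0]
force: [1.9, -0.3, -0.6]
gripper_width: 91.1
gripper_force: 0.0
```

Call:
{"name": "apply_moves", "arguments": {"deltas": [[0.012, -0.048, 0, 0, 1], [0.024, -0.096, 0, 0, 1], [0.036, -0.144, 0, 0, 1], [0.048, -0.192, 0, 0, 1], [0.06, -0.236, 0, 0, 1]]}}

```text
time_s: 2.1
ee_pos: [450.8, 313.2, 213.6]
ee_rot: [180.0, 0.0, 13.1]
force: [-0.3, -0.1, 0.1]
gripper_width: 91.2
gripper_force: 0.0
```

Call:
{"name": "apply_moves", "arguments": {"deltas": [[0, 0, 0, 0, 1], [0, 0, 0, 0, 1], [0, 0, 0, 0, 1]]}}

```text
time_s: 2.4
ee_pos: [451.1, 309.9, 213.5]
ee_rot: [179.9, 0.1, 13.0]
force: [-0.4, 0.2, 0.3]
gripper_width: 91.1
gripper_force: 0.0
```

```bash
python3 - <<'E'
from h import *
s=env.state();i=cams.grab_frame('wrist');cv2.imwrite('pics/w1.png',i)
print(s['ee_pos'],s['ee_rot'],s['time_s'])
T=cam('top');S=cam('scene')
print('tall rim',cross(T,(136,258.7),S,(450,221.7)))
W=cam('wrist',s)
c=blobs(i,(14,90,60),(35,255,255),(0,0,560,420),300)
for k in c[:3]:print(cv2.boundingRect(k),cv2.fitEllipse(cv2.convexHull(k)))
p=np.array([452,318,70.]);K,A,e=W;q=K@(A.T@(p-e));print('expected rim px',q[:2]/q[2])
E
```

```text
[451.12191475 309.85267909 213.53949126] [1.79941280e+02 6.82521218e-02 1.30174029e+01] 2.4
tall rim (array([451.44707484, 319.98570606,  69.0627251 ]), np.float64(1.7860409307811016))
(264, 372, 296, 28) ((467.7813720703125, 386.2304992675781), (27.569232940673828, 511.9457702636719), 88.9896469116211)
(247, 156, 52, 62) ((272.6943664550781, 186.96153259277344), (52.38359451293945, 62.257266998291016), 3.740424633026123)
(66, 295, 36, 64) ((83.76141357421875, 326.6898498535156), (34.404998779296875, 66.20196533203125), 12.00705623626709)
expected rim px [272.87307972 194.32502461]
```

View pics/w1.png

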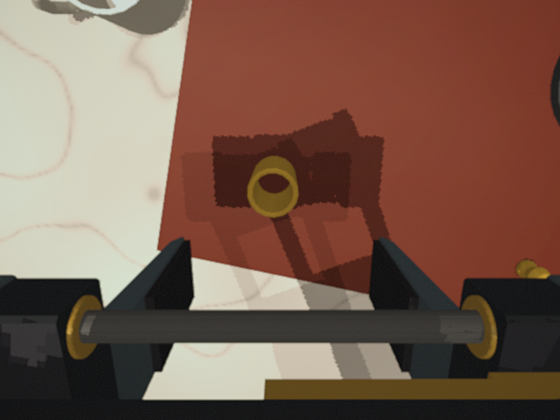

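The wrist view shows the rim centred at about (273,193), against an expected (273,194), so the sleeve is at (452,318). The two-view rim height is 69 mm, against 70 given. Next I descend over it.

Call:
{"name": "apply_moves", "arguments": {"deltas": [[0.003, -0.0085, 0.03, 0, 1], [0.003, -0.0085, 0.06, 0, 1], [0.003, -0.0085, 0.09, 0, 1], [0.003, -0.0085, 0.12, 0, 1], [0.003, -0.0085, 0.13, 0, 1]]}}

```text
time_s: 2.95
ee_pos: [450.9, 317.3, 81.4]
ee_rot: [179.9, 0.3, 12.9]
force: [-0.2, -1.3, -0.1]
gripper_width: 91.3
gripper_force: 0.0
```

Call:
{"name": "apply_moves", "arguments": {"deltas": [[0, 0, 0.02, 0, 1], [0, 0, 0.04, 0, 1], [0, 0, 0.052, 0, 1], [0, 0, 0.052, 0, 1], [0, 0, 0.052, 0, 1]]}}

```text
time_s: 3.45
ee_pos: [453.1, 320.0, 32.8]
ee_rot: [-180.0, -0.1, 13.0]
force: [-0.3, -0.1, 0.6]
gripper_width: 91.1
gripper_force: 0.0
```

Call:
{"name": "apply_moves", "arguments": {"deltas": [[0, 0, 0, 0, 0.3], [0, 0, 0, 0, 0.1], [0, 0, 0, 0, -0.1], [0, 0, 0, 0, -0.3], [0, 0, 0, 0, -0.5]], "grip_force": 25}}

```text
time_s: 3.95
ee_pos: [452.5, 320.0, 32.1]
ee_rot: [-180.0, -0.0, 13.1]
force: [-0.2, 0.1, -0.2]
gripper_width: 54.3
gripper_force: 0.0
```

Call:
{"name": "apply_moves", "arguments": {"deltas": [[0, 0, 0, 0, -0.5], [0, 0, 0, 0, -0.5], [0, 0, 0, 0, -0.5], [0, 0, 0, 0, -0.5], [0, 0, 0, 0, -0.5]]}}

```text
time_s: 4.45
ee_pos: [452.6, 319.5, 32.0]
ee_rot: [180.0, -0.0, 13.1]
force: [1.5, -4.3, 2.5]
gripper_width: 45.4
gripper_force: 25.0
```

Call:
{"name": "apply_moves", "arguments": {"deltas": [[0, 0, -0.02, 0, -0.5], [0, 0, -0.05, 0, -0.5], [0, 0, -0.08, 0, -0.5], [0, 0, -0.11, 0, -0.5], [0, 0, -0.13, 0, -0.5]]}}

```text
time_s: 4.95
ee_pos: [452.3, 320.9, 163.1]
ee_rot: [-179.9, -0.0, 13.0]
force: [0.4, 0.8, -3.2]
gripper_width: 45.2
gripper_force: 25.0
```

Call:
{"name": "apply_moves", "arguments": {"deltas": [[0.01, 0.035, 0, 0, -0.5], [0.02, 0.07, 0, 0, -0.5], [0.03, 0.105, 0, 0, -0.5], [0.04, 0.14, 0, 0, -0.5], [0.05, 0.17, 0, 0, -0.5]]}}

```text
time_s: 5.45
ee_pos: [539.3, 164.7, 160.7]
ee_rot: [-179.9, 0.1, 13.0]
force: [1.2, 0.5, -4.2]
gripper_width: 45.1
gripper_force: 25.0
```

Call:
{"name": "apply_moves", "arguments": {"deltas": [[0.01, 0.035, 0, 0, -0.5], [0.02, 0.07, 0, 0, -0.5], [0.03, 0.105, 0, 0, -0.5], [0.04, 0.14, 0, 0, -0.5], [0.048, 0.165, 0, 0, -0.5]]}}

```text
time_s: 5.95
ee_pos: [623.9, 14.4, 160.4]
ee_rot: [-179.9, 0.1, 13.0]
force: [-0.1, 0.8, -5.0]
gripper_width: 45.4
gripper_force: 25.0
```

Call:
{"name": "apply_moves", "arguments": {"deltas": [[0, 0, 0, 0, -0.5], [0, 0, 0, 0, -0.5], [0, 0, 0, 0, -0.5]]}}

```text
time_s: 6.25
ee_pos: [622.7, 16.8, 161.1]
ee_rot: [-179.9, 0.1, 13.1]
force: [-0.1, 0.1, -3.6]
gripper_width: 45.3
gripper_force: 25.0
```

```bash
python3 - <<'E'
from h import *
s=env.state();print(s['ee_pos'],s['ee_rot'],s['gripper_width'],s['force'])
t=cams.grab_frame('scene');w=cams.grab_frame('wrist')
cv2.imwrite('pics/both.png',np.hstack([cv2.resize(t[90:300,160:360],(400,420)),w[:,80:480]]))
E
```

```text
[622.69108202  16.83419831 161.06661895] [-1.79917407e+02  9.79187964e-02  1.30815844e+01] 45.32033436075366 [-0.06881322  0.12571565 -3.60167458]
```

View pics/both.png

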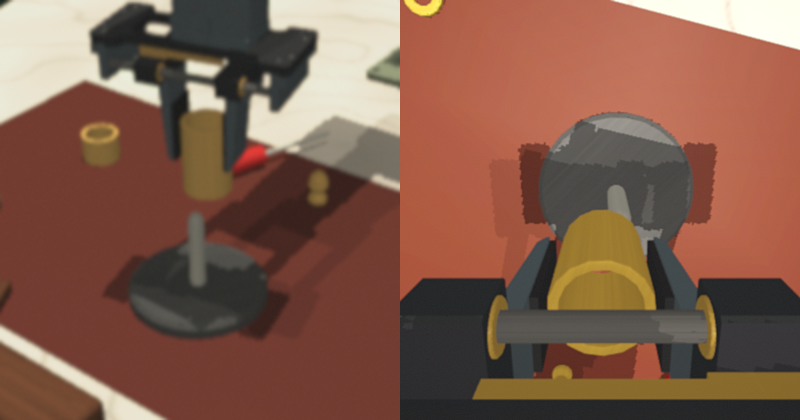

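The left half of the picture (scene view) shows the sleeve upright in the fingers above the stem. The right half (wrist view) shows the rim centre at wrist pixel (283,308) and the disc at about column 295, rows 112 and below. Next I check the offsets.

```bash
python3 - <<'E'
from h import *
s=env.state();W=cam('wrist',s);A=R.from_euler('xyz',s['ee_rot'],degrees=True).as_matrix()
zr=s['ee_pos'][2]+38
print('sleeve rim',onplane(W,(283,308),zr).round(1), 'bottom far edge', onplane(W,(281,210),zr-70).round(1))
print('disc L,R,top',[onplane(W,p,16).round(1) for p in((220,187),(371.5,187),(295,112))])
# disc centre: top edge point minus 70 along tool x in-plane
print('disc centre est', (onplane(W,(295,112),16)-70*A[:,0]).round(1))
print('stem tip wrist', onplane(W,(296,187),96).round(1))
for c in [(626.5,6)]:
    d=np.array([*c,s['ee_pos'][2]])-s['ee_pos'];print('tool delta mm',(A.T@d).round(1))
E
```

```text
sleeve rim [624.3  17.  199.7] bottom far edge [644.5  22.6 129.7]
disc L,R,top [array([619.2,  72.5,  16. ]), array([649.6, -58.5,  16. ]), array([696.7,  22.9,  16. ])]
disc centre est [628.5   7.   16. ]
stem tip wrist [652.3  14.3  96. ]
tool delta mm [ 1.  11.5 -0. ]
```

Call:
{"name": "apply_moves", "arguments": {"deltas": [[0.001, 0.006, 0, 0, -0.5], [0.0015, 0.0115, 0, 0, -0.5], [0.0015, 0.0115, 0.01, 0, -0.5], [0.0015, 0.0115, 0.02, 0, -0.5], [0.0015, 0.0115, 0.02, 0, -0.5]]}}

```text
time_s: 6.85
ee_pos: [625.9, 4.9, 139.4]
ee_rot: [-179.9, 0.3, 13.0]
force: [-0.7, -0.7, -4.8]
gripper_width: 45.4
gripper_force: 25.0
```

Call:
{"name": "apply_moves", "arguments": {"deltas": [[0, 0, 0, 0, -0.5], [0, 0, 0.01, 0, -0.5], [0, 0, 0.02, 0, -0.5], [0, 0, 0.03, 0, -0.5], [0, 0, 0.03, 0, -0.5]]}}

```text
time_s: 7.35
ee_pos: [626.1, 4.9, 109.6]
ee_rot: [-179.9, 0.3, 13.1]
force: [-0.1, -0.3, -4.4]
gripper_width: 45.1
gripper_force: 25.0
```

```bash
python3 - <<'E'
from h import *
s=env.state();print(s['ee_pos'],s['force'],s['torque'])
t=cams.grab_frame('scene');w=cams.grab_frame('wrist')
cv2.imwrite('pics/both2.png',np.hstack([cv2.resize(t[90:300,160:360],(400,420)),w[:,80:480]]))
E
```

```text
[626.10121204   4.88433635 109.58640608] [-0.13721122 -0.28659291 -4.39797712] [ 0.0427918  -0.02515994  0.03990838]
```

View pics/both2.png

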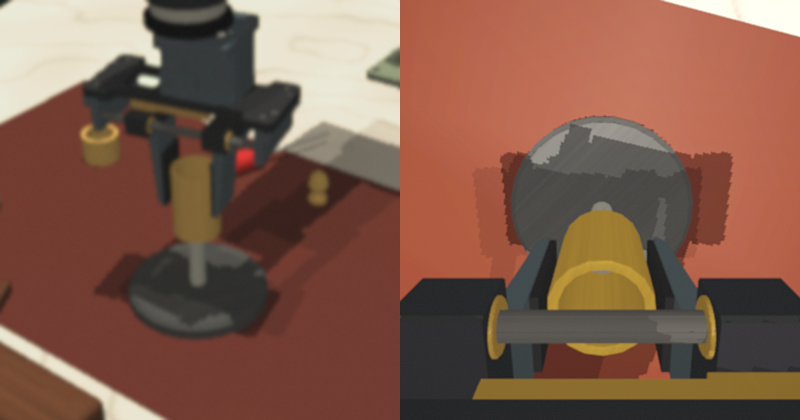

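The sleeve is around the stem with no contact force. The stem shows centred under the sleeve at (600,208) in the wrist crop and (197,245) in the scene crop. I'll lower it gently.

Call:
{"name": "apply_moves", "arguments": {"deltas": [[0, 0, 0.01, 0, -0.5], [0, 0, 0.02, 0, -0.5], [0, 0, 0.03, 0, -0.5], [0, 0, 0.04, 0, -0.5], [0, 0, 0.05, 0, -0.5]]}}

```text
time_s: 7.95
ee_pos: [627.4, 4.8, 60.8]
ee_rot: [-180.0, 0.0, 13.0]
force: [-0.1, -0.3, -4.4]
gripper_width: 45.2
gripper_force: 25.0
```

Call:
{"name": "apply_moves", "arguments": {"deltas": [[0, 0, 0.003, 0, -0.5], [0, 0, 0.006, 0, -0.5], [0, 0, 0.009, 0, -0.5], [0, 0, 0.01, 0, -0.5], [0, 0, 0.01, 0, -0.5]]}}

```text
time_s: 8.45
ee_pos: [627.7, 4.8, 52.0]
ee_rot: [180.0, -0.0, 13.1]
force: [-0.2, -1.2, -3.8]
gripper_width: 45.1
gripper_force: 25.0
```

Call:
{"name": "apply_moves", "arguments": {"deltas": [[0, 0, 0.001, 0, -0.5], [0, 0, 0.002, 0, -0.5], [0, 0, 0.002, 0, -0.5]]}}

```text
time_s: 8.75
ee_pos: [627.6, 4.8, 49.9]
ee_rot: [180.0, 0.0, 13.1]
force: [-0.3, -0.5, -3.9]
gripper_width: 45.4
gripper_force: 25.0
```

Call:
{"name": "apply_moves", "arguments": {"deltas": [[0, 0, 0.001, 0, -0.5], [0, 0, 0.002, 0, -0.5], [0, 0, 0.002, 0, -0.5]]}}

```text
time_s: 9.05
ee_pos: [627.7, 4.8, 48.1]
ee_rot: [180.0, -0.0, 13.1]
force: [-0.2, 0.1, -3.6]
gripper_width: 45.7
gripper_force: 25.0
```

Call:
{"name": "apply_moves", "arguments": {"deltas": [[0, 0, 0.0005, 0, -0.5], [0, 0, 0.001, 0, -0.5], [0, 0, 0.001, 0, -0.5]]}}

```text
time_s: 9.35
ee_pos: [627.8, 4.8, 48.0]
ee_rot: [180.0, -0.0, 13.1]
force: [-2.1, -0.4, 5.4]
gripper_width: 45.1
gripper_force: 25.0
```

The wrist force turned upward, so the sleeve is on the disc. I'll open and retreat.

Call:
{"name": "apply_moves", "arguments": {"deltas": [[0, 0, 0, 0, 0.1], [0, 0, 0, 0, 0.3], [0, 0, 0, 0, 0.6], [0, 0, 0, 0, 1], [0, 0, 0, 0, 1]]}}

```text
time_s: 9.85
ee_pos: [627.7, 4.8, 46.8]
ee_rot: [180.0, 0.0, 13.1]
force: [-0.6, -0.0, -0.4]
gripper_width: 79.3
gripper_force: 0.0
```

Call:
{"name": "apply_moves", "arguments": {"deltas": [[0, 0, 0, 0, 1], [0, 0, 0, 0, 1], [0, 0, 0, 0, 1], [0, 0, 0, 0, 1], [0, 0, 0, 0, 1]]}}

```text
time_s: 10.35
ee_pos: [627.6, 4.8, 46.9]
ee_rot: [180.0, -0.0, 13.0]
force: [0.9, 1.0, -0.3]
gripper_width: 91.3
gripper_force: 0.0
```

Call:
{"name": "apply_moves", "arguments": {"deltas": [[0, 0, -0.02, 0, 1], [0, 0, -0.05, 0, 1], [0, 0, -0.09, 0, 1], [0, 0, -0.13, 0, 1], [0, 0, -0.16, 0, 1]]}}

```text
time_s: 10.85
ee_pos: [628.2, 4.8, 209.8]
ee_rot: [180.0, -0.2, 13.1]
force: [0.4, 0.4, 0.4]
gripper_width: 91.2
gripper_force: 0.0
```

Call:
{"name": "apply_moves", "arguments": {"deltas": [[-0.04, 0, 0, 0, 1], [-0.08, 0, 0, 0, 1], [-0.12, 0, 0, 0, 1], [-0.12, 0, 0, 0, 1], [-0.12, 0, 0, 0, 1]]}}

```text
time_s: 11.35
ee_pos: [510.6, -22.4, 207.6]
ee_rot: [180.0, -0.1, 13.0]
force: [0.3, -0.0, 0.0]
gripper_width: 91.2
gripper_force: 0.0
```

```bash
python3 - <<'E'
from h import *
s=env.state();print(s['ee_pos'],s['time_s'],s['force'],s['gripper_width'])
t=cams.grab_frame('scene');w=cams.grab_frame('wrist')
cv2.imwrite('pics/both3.png',np.hstack([cv2.resize(t[90:300,160:360],(400,420)),w[:,80:480]]))
E
```

```text
[510.57626688 -22.35814639 207.56086397] 11.35 [ 0.33725167 -0.03615066  0.03298073] 91.24022874381987
```

View pics/both3.png

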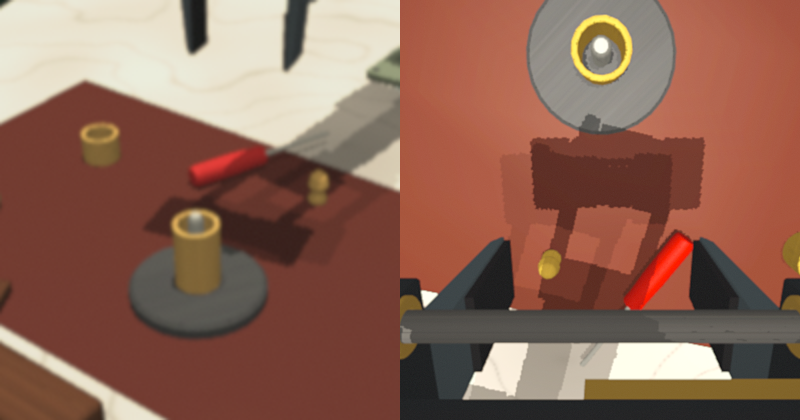

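The sleeve stands square on the disc with the stem tip centred in its bore: scene crop (196,220), wrist crop (601,46). The short sleeve has not moved, at (100,143), and the gripper is clear.

```bash
python3 -c "
from workcell import env
print(env.job_done())"
```

```text
the job is handed in; nothing more can be done
None
```

The tall sleeve was lowered gently over the stem, stands upright on the lamp base and is released, the short sleeve was left alone, and the job is handed in (about 11.5 s used; no verdict was returned).

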